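# Fetch the bur block from behind the bottles

## Robot

A 6-joint arm with a two-finger parallel gripper is mounted at the origin on a cart in front of the work surface, level with it; the furniture and walls round the work are solid. World frame = base frame: x ahead of the robot, y to its left, z up, the work surface at z = 0. Lengths are in m, angles in degrees, forces in N, time in s.
With the tool pointing down it reaches from about 0.35 to 0.775 m from the base axis. Payload 7.3 kg.
Tool frame: the origin (TCP) lies midway between the tips of the shut fingers; the grasp point (between the pads) lies 19 mm behind it (tcp_to_grasp is the distance from the TCP to the grasp point, in m); z points along the fingers, y is the direction in which the jaws open and shut (so a half turn about z gives the same grasp; the last joint's range is limited). The gripper opens to 92 mm and grips with 3 to 60 N. Pads are 19 mm wide; open, the fingers measure 130 mm over their backs; the gripper's body (75 mm by 190 mm) begins 47 mm behind the grasp point.
Start: joints at [-81.245, 19.595, 87.324, -0, 73.075, -8.365], TCP at [0.155, -0.502, 0.227] pointing down, gripper open.
Joint ranges: [-145.02, 145.02], [-44.19, 115.74], [2.07, 154.8], [-57.11, 237.11], [16.16, 152.29], [-177.93, 177.93]. Speed limits (degrees/s): [147.25, 147.25, 180, 180, 180, 180].

## Interface

Orientations are given as [roll, pitch, yaw] about the fixed x, y, z axes, in that order (R = Rz(yaw) Ry(pitch) Rx(roll)).
In Python, from bench import * gives the robot as it stands. Calls block until the motion is done:
- movep(position, orientation): joint-space move of the TCP to a pose.
- servo_line(position, rot=None, feed=0.15, until_force=None): straight line of the TCP; rot=None keeps the orientation; feed is the mean speed in m/s. With until_force (N) it stops when the force on the tool has changed by that much, and returns True; else False.
- goto_joints(angles): joint-space move.
- move_gripper(opening, strength=None): finger opening in m; strength is the grip in N (None keeps the last); returns when the fingers have stopped.
- dwell(seconds).
- ik(position, orientation): joint angles nearest the present ones, or None.
- capture(name): name is "side" or "top"; returns (picture, depth): 384x512x3 uint8, red, green, blue; 384x512 float32, m along the optical axis (not along the pixel's ray), 0 where there is no reading.
- camera_info(name): a dict with "mtx" (3x3 intrinsics, pixels), "camera_from_world" (4x4, takes a point from world to camera coordinates). Camera axes: x right, y down, z forward; pixel columns grow to the right and rows downward; lengths in m; the calibration is good to about 2 mm. A picture is of the moment at which its call begins. camera_info takes no time and is no camera call.
A pose or a line that the arm cannot do raises Unreachable and nothing moves.
- hand_in(): hands the job in, once; it reports no verdict.
Trained networks look in the newest picture that a camera, given by its name, has taken for a name from the list of things; names that differ only in an ending like _2 or _b are one class to them, and where a whole thing is asked for, a point or a joint stands for the part that bears it (a point fixed in the world has none). Each returns a list of dicts, best first, with "confidence" (0 to 1); they miss things now and then, are a little off and sometimes report something else, mostly with a low value. They report only what shows in the picture. A call takes as long as a camera call. They do not tell look-alikes from the thing itself.
- find_in(camera, target): "position" ([x, y, z] in m, in the coordinates of the camera as it stood for that picture, good to about 4 mm: the middle of the surface that is visible of it).
- regions_of(camera, target): "mask" (384x512 bool, what is visible of it).
- pinpoint(camera, target): "position" ([x, y, z] in m, in the coordinates of the camera as it stood for that picture, good to about 4 mm: a listed point, or the origin of a listed thing).
Readings, each from a call of its own:
- read_time_s(): time.
- read_joint_positions(): joint angles.
- read_dq(): joint speeds.
- read_joint_efforts(): joint torques, N m.
- read_eef_pos(): TCP position.
- read_ee_rot(): TCP orientation.
- read_ft_force(): force on the tool from outside, world axes, zero at the start.
- read_torque(): the same for the moment, N m.
- read_gripper_width(): finger opening in m.
Only numpy, scipy, OpenCV 4.12 (cv2) and the standard library are available. Lean on these libraries where they do the work, as an engineer would, in place of code of your own. Each camera call takes 0.05 s, during which the arm holds its last target.

## Task

Please put the bur block on the free end of the instrument tray; it sits in the back of the light grey organiser, behind the bottles. First take all three bottles out and stand them on the open worktop at least a hand's width clear of the organiser, then set the bur block upright on the bare end of the tray beside the instruments, and only then put each bottle back upright in the same well it came from. Leave the glass dish and the instruments where they lie and tip nothing over.

Things in the scene. Friction and masses are not known exactly. Their poses are not given: they have to be found in the camera images.
- organiser: Light grey organiser, fixed, 170 (x, +x rearward) x 176 x 24 mm; origin mid underside. Front: 3 round wells 43 mm wide at x -54, y -56/0/56 mm, mouths bevelled 3 mm, floor at z 14 mm, block top 24. Rear: 2 open bays 104 (x) x 82 mm, centres x 31, y -43/43, floor z 4, walls 24, divider 18 mm high. Turned up to 0.2 rad. Worktop before the basin (world x 0.37-0.42, y -0.35 to -0.05 m) is always free.
- drop_bottle: Tallest bottle: brown dropper bottle with a black rubber dropper, 102 mm high; glass body 32 mm in diameter up to 65 mm height, then a 24 mm collar to 77 mm and a slim bulb 13 mm across to the top. 70 g, varying. Stands in any one of the three wells at the start; origin at the middle of its underside, z up.
- squeeze_bottle: Middle bottle: plain white plastic squeeze bottle with a grey pointed cap, 78 mm high; straight body 28 mm in diameter up to 48 mm height, cap 21 mm across from 58 mm, narrowing to a point. 30 g, varying. Stands in any one of the three wells at the start; origin at the middle of its underside, z up.
- bond_bottle: Smallest bottle: small dark bottle with a white cap, 55 mm high; body 23 mm in diameter up to 38 mm height, cap 14 mm across above. 18 g, varying. Stands in any one of the three wells at the start; origin at the middle of its underside, z up.
- bur_block: Low pale block 34 mm (its x) by 62 mm (its y) by 16 mm high with thin dental burs standing up out of its top to 34 mm; grip the block by its two long sides (34 mm apart). 85 g, varying. Lies in one of the two rear bays, its x within 0.1 rad of the organiser's x; origin at the middle of its underside, z up.
- dappen_dish: Small thick glass mixing dish, 32 mm across, 22 mm high, standing in the other rear bay; it stays there. Origin at the middle of its underside, z up.
- instrument_tray: Shallow blue tray, fixed, 195 (x) by 295 mm (y) over the rim, rim 20 mm high; flat floor 174 by 274 mm, 2 mm above the worktop; origin at the middle of its underside. Instruments lie along y on its +y part; the free end is its -y end, bare from y = -137 to about -45 mm. Turned up to 0.2 rad. A wall cabinet hangs 0.61 m up over world x > 0.53, y > 0.23 m.
- instr_spatula: Dental spatula, 173 mm long (its y), 9 mm high, lying on the tray; stays there. Origin at the middle of its underside.
- instr_probe: Dental probe, 151 mm long (its y), 14 mm high, lying on the tray; stays there. Origin at the middle of its underside.
- instr_scaler: Dental scaler, 146 mm long (its y), 10 mm high, lying on the tray; stays there. Origin at the middle of its underside.
Mind the look-alikes: they are no part of the job. Leave any orange look-alike of the drop_bottle alone.

How it is judged:
By the outcome, as a careful person would: the job done as asked, in the order asked, and still so for the second after the job is handed in, with the robot touching nothing.
It also fails if it takes over 138 s, if anything falls off the work surface, if the arm or the gripper's body presses on something with over 40 N, if the wrist force passes 120 N, or if a joint passes its speed limit or range.

## Working session

There is one attempt and no reset: what is moved stays moved. The work goes in short steps, each a Python script; the robot and the scene stay as the last script left them, time stands still between calls to the robot, and variables do not carry over. Pictures are saved under pics/ and viewed, and the job is handed in when it is done.

```bash
ls; mkdir -p pics; python3 - <<'E'
from bench import *
import cv2,numpy as np
for n in("side","top"):
    p,d=capture(n); cv2.imwrite(f"pics/{n}0.png",cv2.cvtColor(p,cv2.COLOR_RGB2BGR)); np.save(f"pics/{n}0.npy",d)
    c=camera_info(n); print(n,c["mtx"],np.linalg.inv(c["camera_from_world"]).round(4))
print(read_time_s(),read_ee_rot())
E
```

```text
pics
side [[454.08909483   0.         257.8610915 ]
 [  0.         454.08909483 193.10014291]
 [  0.           0.           1.        ]] [[-0.9968 -0.0587  0.0549  0.4372]
 [-0.0783  0.556  -0.8275  1.0501]
 [ 0.018  -0.8291 -0.5588  0.5684]
 [ 0.      0.      0.      1.    ]]
top [[438.10943894   0.         254.15796599]
 [  0.         438.10943894 191.80834287]
 [  0.           0.           1.        ]] [[-0.0287 -0.9975  0.0638  0.4288]
 [-0.9995  0.0278 -0.0136  0.3107]
 [ 0.0118 -0.0642 -0.9979  0.9981]
 [ 0.      0.      0.      1.    ]]
0.1 [-1.79921118e+02 -1.02384132e-02  1.71200156e+01]
```

View pics/side0.png

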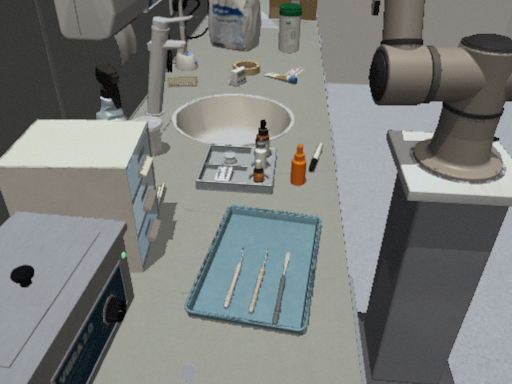

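View pics/top0.png

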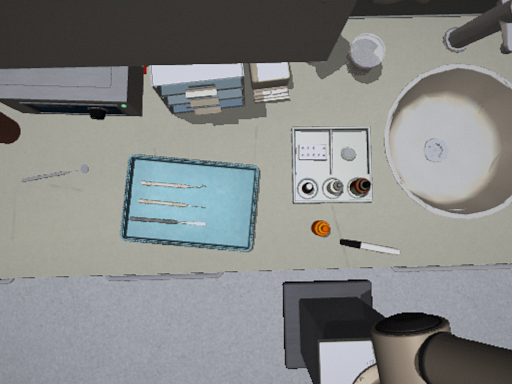

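The top view shows the organiser at px (332,165) with its three wells at (308,187), (334,187) and (360,186). The bur block is in the left bay (313,152) and the dish in the right bay (348,154). The orange look-alike stands outside at (321,229) and a marker lies at (370,246). The tray is at (190,203), with its bare end on the right. Next I'll enlarge and measure.

```bash
cat > h.py <<'E'
from bench import *
import cv2,numpy as np
def world(n,d):
    c=camera_info(n);K=c["mtx"];T=np.linalg.inv(c["camera_from_world"])
    v,u=np.mgrid[0:384,0:512].astype(float)
    P=np.stack([(u-K[0,2])/K[0,0]*d,(v-K[1,2])/K[1,1]*d,d],-1)
    return P@T[:3,:3].T+T[:3,3]
def proj(n,p):
    c=camera_info(n);q=c["camera_from_world"]@np.r_[p,1];q=c["mtx"]@q[:3];return q[:2]/q[2]
def toW(n,p):
    return (np.linalg.inv(camera_info(n)["camera_from_world"])@np.r_[p,1])[:3]
def crop(img,r0,r1,c0,c1,f,name):
    cv2.imwrite(name,cv2.cvtColor(cv2.resize(img[r0:r1,c0:c1],None,fx=f,fy=f,interpolation=cv2.INTER_CUBIC),cv2.COLOR_RGB2BGR))
E
python3 - <<'E'
from h import *
for n in("top","side"):
    p,d=capture(n)
    W=world(n,d)
    if n=="top":
        crop(p,110,270,270,410,4.5 if 0 else 3.7,"pics/topc.png")
        for (u,v) in [(308,187),(334,187),(360,186),(321,229),(313,152),(348,154),(280,180),(340,246),(397,252),(245,200),(195,225),(329,140),(300,140),(300,120)]: print(u,v,W[v,u].round(3))
    else: crop(p,110,200,185,335,5,"pics/sidec.png")
    for t in ["organiser","drop_bottle","squeeze_bottle","bond_bottle","bur_block","dappen_dish","instrument_tray"]:
        for r in pinpoint(n,t)[:3]: print(n,t,toW(n,r["position"]).round(4),round(r["confidence"],2))
E
```

```text
308 187 [0.496 0.183 0.065]
334 187 [0.493 0.13  0.08 ]
360 186 [0.493 0.076 0.084]
321 229 [0.406 0.16  0.075]
313 152 [0.578 0.162 0.018]
348 154 [0.572 0.082 0.015]
280 180 [ 0.518  0.237 -0.003]
340 246 [ 0.364  0.105 -0.003]
397 252 [ 0.347 -0.02   0.011]
245 200 [0.474 0.318 0.001]
195 225 [0.421 0.433 0.003]
329 140 [0.607 0.121 0.001]
300 140 [0.609 0.188 0.   ]
300 120 [0.656 0.186 0.   ]
top organiser [ 0.5476  0.1251 -0.0017] 0.94
top organiser [0.5776 0.0857 0.0026] 0.59
top organiser [0.5797 0.1637 0.0007] 0.25
top drop_bottle [0.4094 0.1555 0.    ] 0.62
top drop_bottle [0.4946 0.0669 0.0144] 0.51
top squeeze_bottle [0.499  0.1227 0.0089] 0.67
top squeeze_bottle [5.146e-01 4.788e-01 3.000e-04] 0.54
top bond_bottle [0.4959 0.1815 0.0102] 0.42
top bur_block [ 0.579   0.1657 -0.001 ] 0.85
top dappen_dish [0.5789 0.0819 0.0021] 0.48
top instrument_tray [ 0.4708  0.4431 -0.0063] 0.97
top instrument_tray [0.5786 0.0812 0.0016] 0.48
side organiser [ 0.5501  0.1165 -0.0017] 0.77
side drop_bottle [ 4.039e-01  1.489e-01 -2.000e-04] 0.93
side drop_bottle [0.4968 0.0625 0.0089] 0.74
side squeeze_bottle [0.4975 0.1153 0.0139] 0.5
side bond_bottle [0.495  0.1799 0.0123] 0.53
side bond_bottle [0.4736 0.4425 0.0023] 0.27
side bur_block [0.5786 0.1641 0.0027] 0.5
side dappen_dish [0.5745 0.0788 0.0032] 0.57
side instrument_tray [0.5712 0.0791 0.0023] 0.33
```

```bash
python3 - <<'E'
import cv2,numpy as np
from h import *
d=np.load("pics/top0.npy");W=world("top",d)
# organiser: points with z in 18..27mm in region -> top
m=np.zeros(d.shape,bool);m[120:210,285:378]=1
s=m&(W[...,2]>.012)&(W[...,2]<.03)
pts=W[s][:,:2]
r=cv2.minAreaRect((pts*1000).astype(np.float32));print("org",r)
m[:]=0;m[145:260,112:268]=1
s=m&(W[...,2]>.012)&(W[...,2]<.03)
print("tray",cv2.minAreaRect((W[s][:,:2]*1000).astype(np.float32)),s.sum())
print(np.median(W[170:200,220:240,2]),np.median(W[230:250,270:290,2]))
E
```

```text
org ((549.7366943359375, 120.5514907836914), (178.5033416748047, 172.19906616210938), 89.13928985595703)
tray ((472.5645751953125, 441.9291076660156), (295.60821533203125, 195.6028289794922), 83.19563293457031) 1539
0.0012098876372809153 -0.0012462645103398229
```

View pics/topc.png

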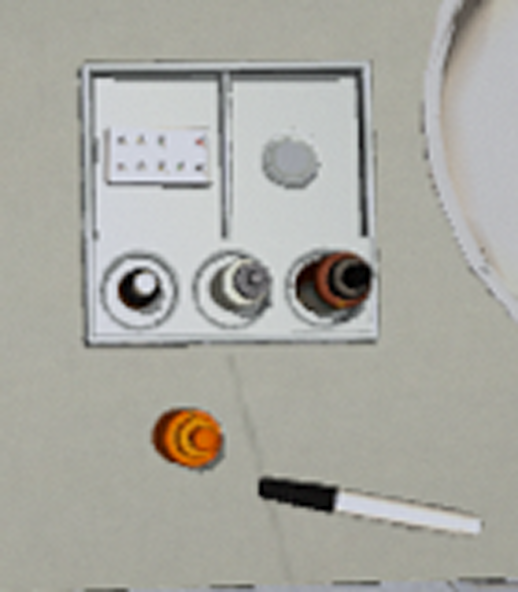

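View pics/sidec.png

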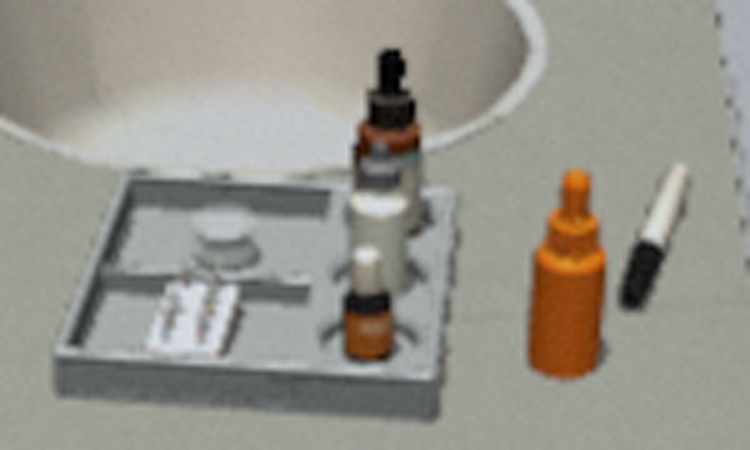

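Candidates for the drop_bottle:
- **Brown bottle with black bulb:** in the right well, top px (360,186). It matches the description (brown glass, black rubber dropper, stands in a well).
- **Orange bottle:** at (321,229), outside the organiser. This is the look-alike and I'll leave it alone.

The crops confirm this. The bond bottle is in the left well, the squeeze bottle in the middle and the drop bottle in the right. Next I'll refine the poses using both cameras.

```bash
python3 - <<'E'
from h import *
for n in("top","side"):
    d=np.load(f"pics/{n}0.npy");W=world(n,d)
    p=cv2.imread(f"pics/{n}0.png")
    def rect(x0,x1,y0,y1,z0,z1):
        s=(W[...,0]>x0)&(W[...,0]<x1)&(W[...,1]>y0)&(W[...,1]<y1)&(W[...,2]>z0)&(W[...,2]<z1)&(d>0)
        return s,cv2.minAreaRect((W[s][:,:2]*1000).astype(np.float32))
    s,r=rect(.455,.645,.02,.22,.017,.030);print(n,"org",r,s.sum(),np.median(W[s][:,2]))
    for a in range(3):
        yc=.1205+.056*(a-1)
        s,r=rect(.465,.53,yc-.027,yc+.027,.04,.14)
        q=W[s]; print(n,"bottle y",yc,q.min(0).round(4),q.max(0).round(4),q.mean(0).round(4),len(q))
    s,r=rect(.38,.44,.12,.19,.03,.14);print(n,"orange",r,W[s][:,2].max())
    s,r=rect(.54,.62,.125,.205,.013,.026);print(n,"bur",r,np.median(W[s][:,2]))
    s,r=rect(.535,.625,.045,.115,.014,.035);print(n,"dish",r)
    s,r=rect(.33,.62,.27,.62,.012,.03);print(n,"tray",r,s.sum())
    s=(W[...,0]>.40)&(W[...,0]<.54)&(W[...,1]>.28)&(W[...,1]<.56)&(W[...,2]>.0075)&(W[...,2]<.022)
    print(n,"instr min y",np.sort(W[s][:,1])[:8].round(3))
    s=(W[...,0]>.65)&(W[...,0]<.9)&(W[...,1]>-.1)&(W[...,1]<.35)&(W[...,2]>.03)&(W[...,2]<.6);q=W[s];
    if len(q): print("behind",q.min(0).round(3),q.max(0).round(3),len(q))
    print(n,"table z",[np.median(W[(abs(W[...,0]-x)<.01)&(abs(W[...,1]-y)<.01)][:,2]).round(4) for x,y in [(.4,.24),(.45,.24),(.4,0),(.39,-.1)]])
    for yaw in [0]:
        pass
print(ik([.495,.0645,.055],[180,0,90]),ik([.495,.0645,.055],[180,0,-90]),ik([.58,.16,.008],[180,0,90]))
E
```

```text
top org ((549.81298828125, 120.55034637451172), (178.5033416748047, 172.04635620117188), 89.13928985595703) 2264 0.022116784716024573
top bottle y 0.0645 [0.4796 0.0512 0.0401] [0.5117 0.0832 0.1142] [0.4948 0.0722 0.0789] 241
top bottle y 0.1205 [0.4835 0.1085 0.0407] [0.5103 0.1344 0.0923] [0.4959 0.1246 0.0703] 148
top bottle y 0.1765 [0.4862 0.1684 0.0403] [0.5083 0.1903 0.0707] [0.497  0.1805 0.0533] 85
top orange ((407.9833984375, 155.05482482910156), (32.81454849243164, 31.74013900756836), 0.8650346398353577) 0.10315728437246152
top bur ((579.2164306640625, 168.45101928710938), (73.22693634033203, 78.6834716796875), 89.3315658569336) 0.01873591656871565
top dish ((575.7462158203125, 81.8336181640625), (30.391014099121094, 30.5642032623291), 41.57170104980469)
top tray ((472.5645751953125, 441.9291076660156), (295.60821533203125, 195.6028289794922), 83.19563293457031) 1539
top instr min y [0.287 0.287 0.287 0.288 0.288 0.288 0.288 0.288]
behind [ 0.688 -0.1    0.03 ] [0.9   0.35  0.254] 3207
top table z [np.float64(-0.0008), np.float64(-0.001), np.float64(-0.0017), np.float64(-
[... 635 characters left out ...]
150634766), 86.53376770019531) 0.018977175487033593
side dish ((575.0828857421875, 89.22915649414062), (53.291011810302734, 30.758819580078125), 86.68700408935547)
side tray ((470.9686279296875, 441.6005859375), (296.55633544921875, 195.18246459960938), 83.29417419433594) 1866
side instr min y [0.287 0.287 0.288 0.288 0.288 0.288 0.289 0.289]
behind [ 0.687 -0.1    0.03 ] [0.9   0.35  0.414] 15714
side table z [np.float64(-0.0008), np.float64(-0.001), np.float64(-0.0022), np.float64(-0.0014)]
[-1.37971153e+00  2.91230338e+01  1.03674446e+02 -2.54444375e-14
  4.72025207e+01 -1.37971153e+00] None [ 8.12698528e+00  4.12320055e+01  8.83048386e+01 -2.54444375e-14
  5.04631559e+01  8.12698528e+00]
```

```bash
python3 - <<'E'
from h import *
for n in("top","side"):
    d=np.load(f"pics/{n}0.npy");W=world(n,d)
    s=((W[...,0]>.55)&(W[...,0]<.61)&(W[...,1]>.126)&(W[...,1]<.203)&(W[...,2]>.012)&(W[...,2]<.024)).astype(np.uint8)
    k,l,st,_=cv2.connectedComponentsWithStats(s)
    for i in range(1,k):
        if st[i,4]>40: print(n,"bur",cv2.minAreaRect((W[l==i][:,:2]*1000).astype(np.float32)),st[i,4])
    a=np.radians(-6.75);c=np.array([.4718,.4418])
    q=(W[...,:2]-c)@np.array([[np.cos(a),-np.sin(a)],[np.sin(a),np.cos(a)]])
    s=(abs(q[...,0])<.08)&(q[...,1]>-.13)&(q[...,1]<.12)&(W[...,2]>.006)&(W[...,2]<.03)
    print(n,"instr tray-frame y min",np.sort(q[s][:,1])[:6].round(3),"x range",q[s][:,0].min(),q[s][:,0].max())
    s=(W[...,0]>.3)&(W[...,0]<.46)&(W[...,1]>-.4)&(W[...,1]<-.03)&(W[...,2]>.004)&(W[...,2]<.05);print("free area",W[s].round(2)[:5],s.sum())
p=cv2.cvtColor(cv2.imread("pics/top0.png"),cv2.COLOR_BGR2RGB)
crop(p,130,175,285,380,8,"pics/bur.png")
E
```

```text
top bur ((579.490478515625, 162.80076599121094), (61.7056770324707, 34.61022186279297), 87.62881469726562) 411
top instr tray-frame y min [-0.059 -0.055 -0.051 -0.04  -0.038 -0.037] x range -0.07371760425122117 0.07411838523861755
free area [[ 0.46 -0.28  0.01]
 [ 0.46 -0.09  0.01]
 [ 0.44 -0.25  0.  ]
 [ 0.44 -0.12  0.  ]
 [ 0.43 -0.13  0.  ]] 16
side bur ((578.2310180664062, 167.26031494140625), (71.56673431396484, 34.40296173095703), 88.63433074951172) 193
side instr tray-frame y min [-0.035 -0.032 -0.029 -0.025 -0.025 -0.024] x range -0.05247448673079932 0.04199026103380462
free area [] 0
```

View pics/bur.png

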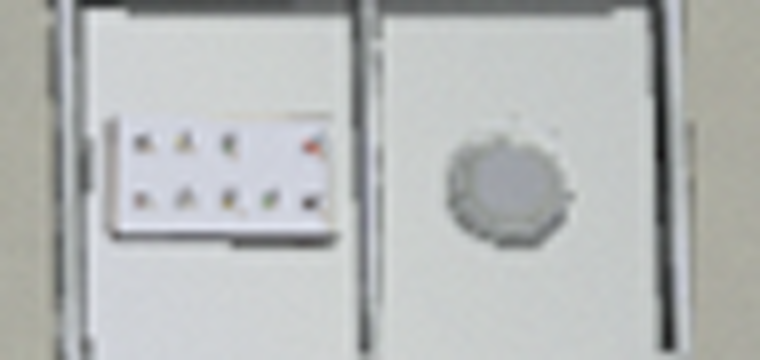

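```bash
cat >> h.py <<'E'
B=dict(drop=dict(p=(.4957,.067),well=(.4944,.0653),z=.055,yaw=90,op=.062,F=15,park=(.395,-.10),D=.032),
 squeeze=dict(p=(.4965,.122),well=(.4952,.1213),z=.032,yaw=0,op=.040,F=10,park=(.395,-.215),D=.028),
 bond=dict(p=(.497,.179),well=(.496,.1773),z=.029,yaw=0,op=.044,F=10,park=(.395,-.33),D=.023))
ZT=.20
def snap(tag,full=False):
    p,d=capture("top");cv2.imwrite(f"pics/{tag}_t.png",cv2.cvtColor(p,cv2.COLOR_RGB2BGR));np.save(f"pics/{tag}_t.npy",d)
    p,d=capture("side");cv2.imwrite(f"pics/{tag}_s.png",cv2.cvtColor(p,cv2.COLOR_RGB2BGR));np.save(f"pics/{tag}_s.npy",d)
def pick(x,y,z,yaw,op,F):
    move_gripper(op)
    movep([x,y,ZT],[180,0,yaw])
    servo_line([x,y,z+.03],feed=.2)
    r=servo_line([x,y,z],feed=.08,until_force=8)
    print("down",r,read_eef_pos().round(4) if hasattr(read_eef_pos(),'round') else read_eef_pos())
    move_gripper(op,F); move_gripper(0.0,F)
    print("width",round(read_gripper_width(),4))
    servo_line([x,y,z+.03],feed=.1); servo_line([x,y,ZT],feed=.25)
    print("lifted w",round(read_gripper_width(),4),read_time_s())
def place(x,y,z,yaw,op,extra=.004,line=False):
    if line: servo_line([x,y,ZT],rot=[180,0,yaw],feed=.3)
    else: movep([x,y,ZT],[180,0,yaw])
    servo_line([x,y,z+.015],feed=.2)
    r=servo_line([x,y,z-extra],feed=.03,until_force=3)
    print("touch",r,np.round(read_eef_pos(),4),"want z",z,"w",round(read_gripper_width(),4))
    move_gripper(op)
    servo_line([x,y,z+.03],feed=.1);servo_line([x,y,ZT],feed=.3)
    print("t",read_time_s())
E
python3 - <<'E'
from h import *
b=B["drop"]
pick(*b["p"],b["z"],b["yaw"],b["op"],b["F"])
snap("d1")
E
```

```text
down False [0.496  0.067  0.0554]
width 0.0316
lifted w 0.0318 7.0667
```

```bash
python3 -c "
import cv2,numpy as np
a=cv2.imread('pics/d1_t.png')[90:270,250:450];b=cv2.imread('pics/d1_s.png')[60:200,180:380]
cv2.imwrite('pics/d1.png',np.vstack([cv2.resize(a,(600,540)),]));cv2.imwrite('pics/d1b.png',cv2.resize(b,(800,560)))"
```

```text
(no output)
```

View pics/d1b.png

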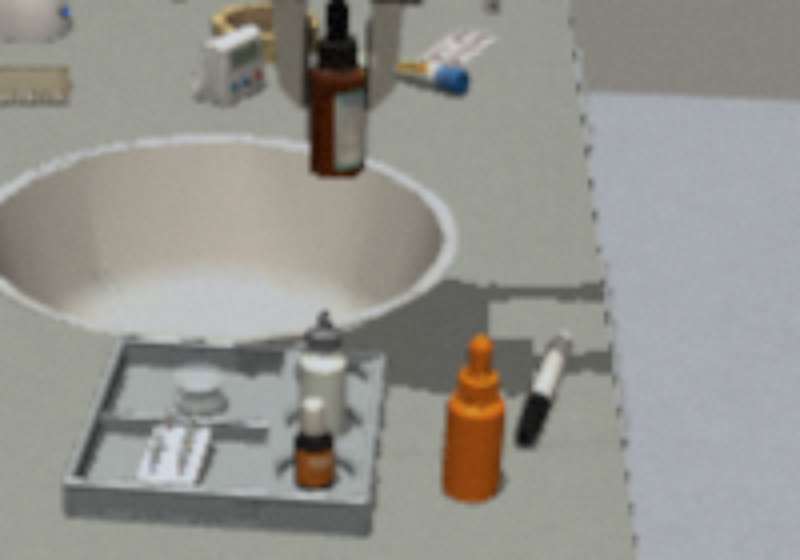

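The crop shows the brown bottle held upright (about (338,120)), and the other bottles and the orange look-alike undisturbed. Placing it now.

```bash
python3 - <<'E'
from h import *
b=B["drop"]; place(*b["park"],b["z"]-.014,b["yaw"],b["op"])
b=B["squeeze"]; pick(*b["p"],b["z"],b["yaw"],b["op"],b["F"])
snap("s1")
a=cv2.imread('pics/s1_s.png')[20:200,180:380];cv2.imwrite('pics/s1.png',cv2.resize(a,None,fx=3,fy=3))
E
```

```text
touch True [ 0.3945 -0.1     0.0403] want z 0.041 w 0.0317
t 11.1
down False [0.4967 0.122  0.0323]
width 0.0278
lifted w 0.0277 16.6083
```

View pics/s1.png

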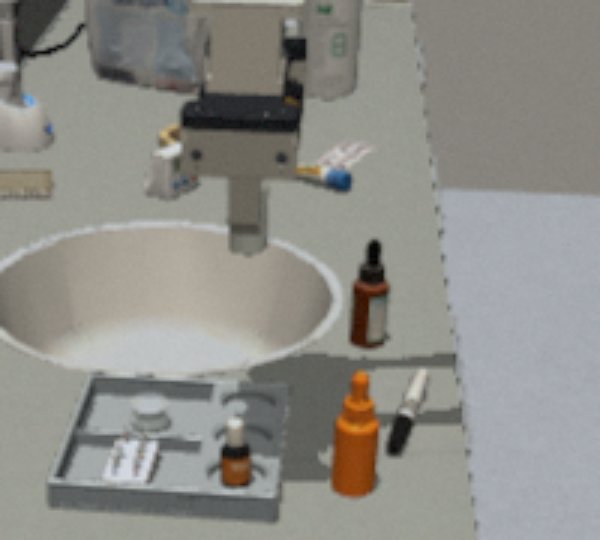

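The drop bottle stands upright on the worktop (370,305). The gripper hides the squeeze bottle, but the 28 mm finger opening matches it. Continuing.

```bash
python3 - <<'E'
from h import *
b=B["squeeze"]; place(*b["park"],b["z"]-.014,b["yaw"],b["op"])
b=B["bond"]; pick(*b["p"],b["z"],b["yaw"],b["op"],b["F"])
place(*b["park"],b["z"]-.014,b["yaw"],b["op"])
movep([.45,-.05,.3],[180,0,87.6])
snap("b1")
a=cv2.imread('pics/b1_s.png')[20:200,180:380];cv2.imwrite('pics/b1.png',cv2.resize(a,None,fx=3,fy=3))
a=cv2.imread('pics/b1_t.png');cv2.imwrite('pics/b1b.png',a)
E
```

```text
touch True [ 0.3949 -0.215   0.0176] want z 0.018000000000000002 w 0.0277
t 21.1083
down False [0.4971 0.1791 0.0292]
width 0.022
lifted w 0.022 26.2
touch True [ 0.395  -0.3302  0.0144] want z 0.015000000000000001 w 0.022
t 31.325
```

View pics/b1.png

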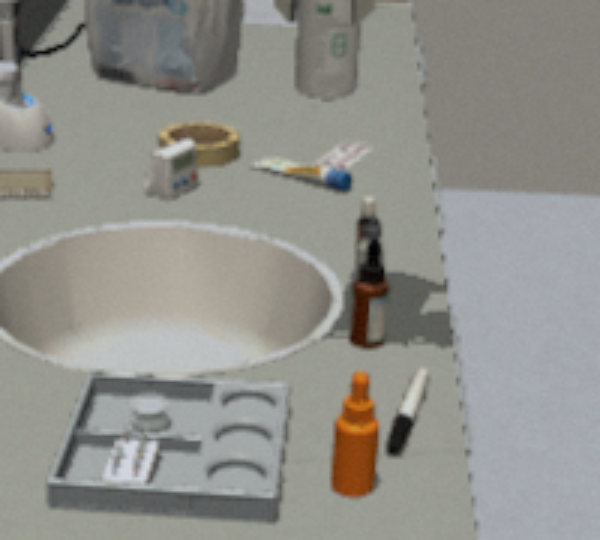

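View pics/b1b.png

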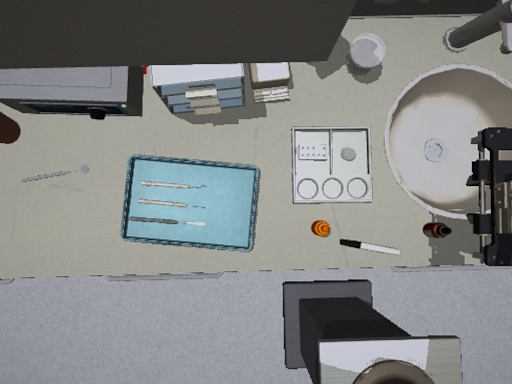

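All three wells are empty. The drop bottle stands in the open, and the other two are partly hidden behind it in the side view. I'll check them and use the now visible wells to measure well centres.

```bash
python3 - <<'E'
from h import *
a=cv2.imread('pics/b1_s.png')[70:145,285:325];cv2.imwrite('pics/b1c.png',cv2.resize(a,None,fx=8,fy=8,interpolation=cv2.INTER_CUBIC)[:600])
W=world("side",np.load("pics/b1_s.npy"))
for y,h in((-.10,.102),(-.215,.078),(-.33,.055)):
    s=(abs(W[...,0]-.395)<.03)&(abs(W[...,1]-y)<.04)&(W[...,2]>.008)&(W[...,2]<.15);q=W[s]
    print(y,len(q),q.min(0).round(3) if len(q) else 0,q.max(0).round(3) if len(q) else 0)
for n in("top","side"):
    W=world(n,np.load(f"pics/b1_{n[0]}.npy"))
    for w in((.4944,.0653),(.4952,.1213),(.496,.1773)):
        s=(np.hypot(W[...,0]-w[0],W[...,1]-w[1])<.026)&(W[...,2]<.0165)
        if s.sum()>5: print(n,w,cv2.minEnclosingCircle((W[s][:,:2]*1000).astype(np.float32)),W[s].mean(0).round(4),s.sum())
g=cv2.imread('pics/b1_t.png')[175:205,290:375];cv2.imwrite('pics/wells.png',cv2.resize(g,None,fx=8,fy=8,interpolation=cv2.INTER_CUBIC))
for w in((.4944,.0653),(.4952,.1213),(.496,.1773)): print((proj("top",np.r_[w,.024])-[290,175])*8)
E
```

```text
-0.1 320 [ 0.379 -0.114  0.008] [ 0.412 -0.08   0.099]
-0.215 86 [ 0.381 -0.22   0.016] [ 0.409 -0.199  0.076]
-0.33 44 [ 0.386 -0.333  0.011] [ 0.405 -0.317  0.054]
top (0.4944, 0.0653) ((495.3382263183594, 64.8905258178711), 21.385025024414062) [0.4954 0.0644 0.0127] 274
top (0.4952, 0.1213) ((496.1099548339844, 120.36894989013672), 21.97444725036621) [0.4963 0.1202 0.0124] 271
top (0.496, 0.1773) ((496.7450256347656, 176.8763885498047), 21.16464614868164) [0.4969 0.1768 0.0126] 266
side (0.4944, 0.0653) ((494.8406677246094, 56.41575241088867), 20.09219741821289) [0.4939 0.0547 0.013 ] 82
side (0.4952, 0.1213) ((494.652099609375, 113.30925750732422), 20.562334060668945) [0.4955 0.1118 0.0133] 99
side (0.496, 0.1773) ((495.9281311035156, 170.48855590820312), 20.69575309753418) [0.4961 0.1687 0.0136] 119
[542.9710775   99.43005109]
[343.06399878 102.13126548]
[142.86602864 104.83641049]
```

View pics/wells.png

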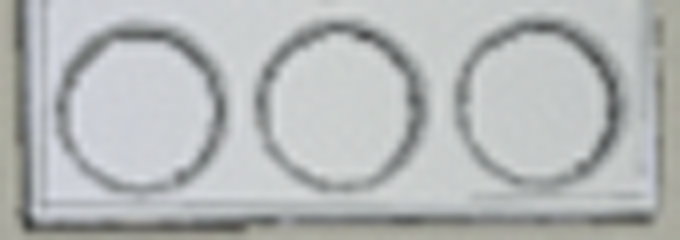

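View pics/b1c.png

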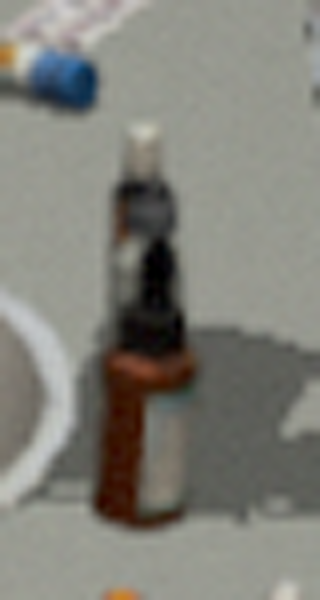

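All three bottles stand in a row at y -0.10, -0.215 and -0.33, with heights as expected. Now the bur block.

```bash
python3 - <<'E'
from h import *
pick(.579,.164,.0078,87.6,.050,25)
snap("u1")
a=cv2.imread('pics/u1_s.png')[40:240,130:380];cv2.imwrite('pics/u1.png',cv2.resize(a,None,fx=3,fy=3))
E
```

```text
down False [0.5788 0.164  0.0074]
width 0.0334
lifted w 0.034 37.375
```

View pics/u1.png

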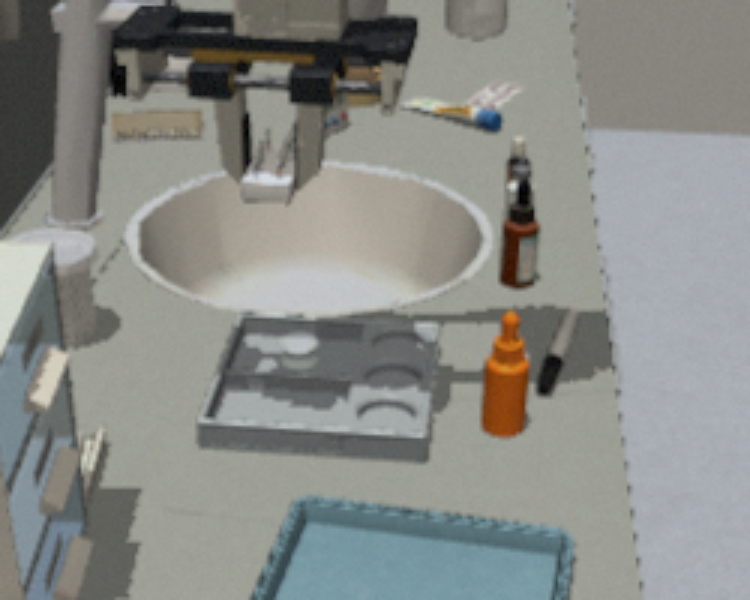

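The block is held level between the fingers (267,185), and the dish is still in its bay.

```bash
python3 - <<'E'
from h import *
place(.4605,.3465,.0062,83.25,.050,extra=.003)
movep([.45,.10,.30],[180,0,90])
snap("v1")
a=cv2.imread('pics/v1_s.png')[190:340,170:340];b=cv2.imread('pics/v1_t.png')[130:270,110:280]
cv2.imwrite('pics/v1.png',np.hstack([cv2.resize(a,(400,353)),cv2.resize(b,(400,329))[:353] if 0 else cv2.resize(b,(400,353))]))
a_=np.radians(-6.75);c=np.array([.4718,.4418])
for n in("top","side"):
    W=world(n,np.load(f"pics/v1_{n[0]}.npy"))
    q=(W[...,:2]-c)@np.array([[np.cos(a_),-np.sin(a_)],[np.sin(a_),np.cos(a_)]])
    s=(abs(q[...,0])<.075)&(q[...,1]>-.132)&(q[...,1]<-.05)&(W[...,2]>.009)&(W[...,2]<.022)
    print(n,cv2.minAreaRect((q[s]*1000).astype(np.float32)),np.median(W[s][:,2]),s.sum())
E
```

```text
touch True [0.4604 0.3465 0.0059] want z 0.0062 w 0.0338
t 41.5833
top ((2.174509048461914, -96.90381622314453), (61.917213439941406, 33.94868087768555), 89.8564682006836) 0.016972467904139865 409
side ((0.43902015686035156, -96.2541732788086), (65.1305160522461, 34.13051223754883), 89.77220153808594) 0.01699172615088662 359
```

View pics/v1.png

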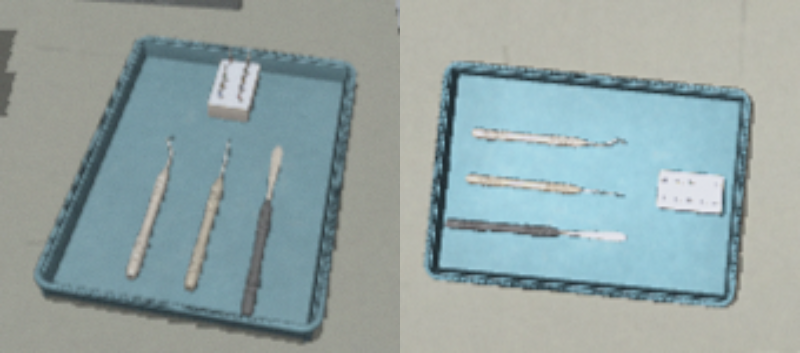

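The block stands upright on the bare end, spanning tray y -128 to -66 mm, clear of the rim and the instruments, which haven't moved. Now I'll return the bottles, in the order bond, squeeze, drop, with a guard against resting on a rim.

```bash
sed -i 's/^    move_gripper(op)\n    servo_line(\[x,y,z+.03\],feed=.1);//' h.py; python3 - <<'E'
s=open('h.py').read()
s=s.replace('''    move_gripper(op)
    servo_line([x,y,z+.03],feed=.1);servo''','''    if read_eef_pos()[2]>z+.004: raise SystemExit("high contact")
    move_gripper(op)
    servo_line([x,y,z+.03],feed=.1);servo''')
open('h.py','w').write(s)
E
python3 - <<'E'
from h import *
for k in("bond","squeeze"):
    b=B[k]
    pick(*b["park"],b["z"]-.014,b["yaw"],b["op"],b["F"])
    place(*b["well"],b["z"],b["yaw"],b["op"])
b=B["drop"]
pick(*b["park"],b["z"]-.014,b["yaw"],b["op"],b["F"])
snap("w1")
a=cv2.imread('pics/w1_s.png')[30:200,180:380];cv2.imwrite('pics/w1.png',cv2.resize(a,None,fx=3.4,fy=3.4))
E
```

```text
down False [ 0.3951 -0.3301  0.0152]
width 0.0223
lifted w 0.0221 48.0917
touch True [0.496  0.1772 0.0283] want z 0.029 w 0.0217
t 53.0917
down False [ 0.3952 -0.2152  0.0184]
width 0.0275
lifted w 0.0277 58.15
touch True [0.495  0.1213 0.0316] want z 0.032 w 0.0273
t 62.425
down False [ 0.3953 -0.1001  0.0415]
width 0.0313
lifted w 0.0316 68.075
```

View pics/w1.png

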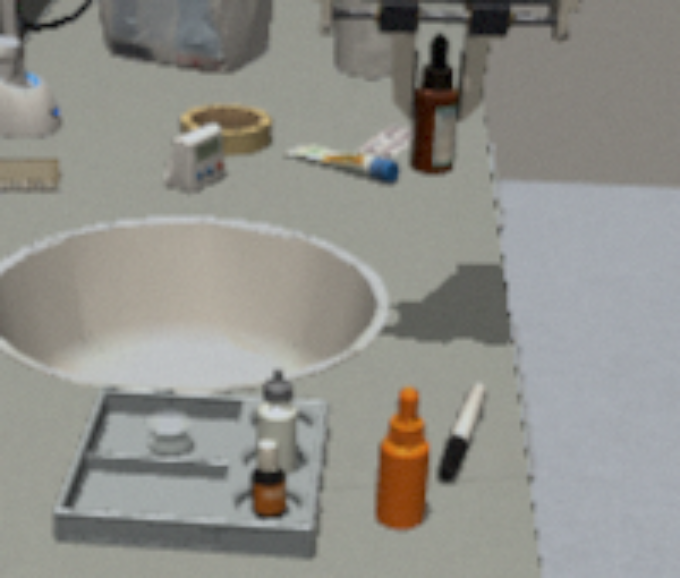

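The bond and squeeze bottles are upright in their wells, and the drop bottle is held upright (437,115). Placing the last one.

```bash
python3 - <<'E'
from h import *
b=B["drop"]
place(.4946,.0643,b["z"],b["yaw"],b["op"])
movep([.38,-.25,.32],[180,0,60])
snap("x1")
a=cv2.imread('pics/x1_s.png')[90:335,170:350];b=cv2.imread('pics/x1_t.png')[110:270,110:410]
cv2.imwrite('pics/x1.png',cv2.resize(a,None,fx=2.4,fy=2.4));cv2.imwrite('pics/x1b.png',cv2.resize(b,None,fx=2.6,fy=2.6))
for n in("top","side"):
    W=world(n,np.load(f"pics/x1_{n[0]}.npy"))
    for w in((.4944,.0653),(.4952,.1213),(.496,.1773)):
        s=(abs(W[...,0]-w[0])<.028)&(abs(W[...,1]-w[1])<.027)&(W[...,2]>.04);q=W[s];print(n,q.min(0).round(3),q.max(0).round(3))
print(read_time_s())
E
```

```text
touch True [0.4942 0.0644 0.0543] want z 0.055 w 0.0314
t 71.9833
top [0.48  0.048 0.041] [0.511 0.081 0.115]
top [0.482 0.109 0.041] [0.509 0.136 0.093]
top [0.486 0.168 0.04 ] [0.508 0.189 0.071]
side [0.478 0.057 0.042] [0.51  0.08  0.115]
side [0.481 0.117 0.041] [0.508 0.138 0.092]
side [0.485 0.173 0.04 ] [0.505 0.19  0.069]
73.4167
```

View pics/x1.png

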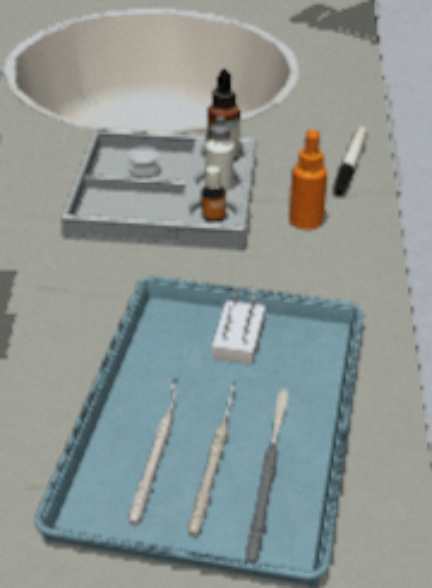

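View pics/x1b.png

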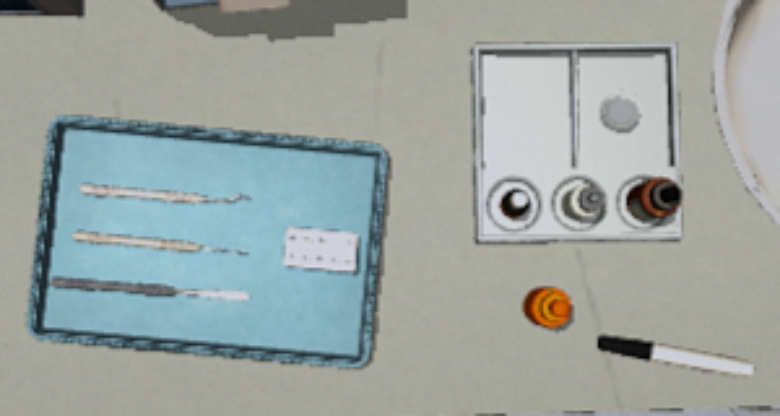

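Both views show everything in place: the bottles upright in their original wells at the right heights, the block upright on the tray end, and the dish, instruments, orange bottle and marker unmoved. Handing in.

```bash
python3 -c "
from bench import *
print(hand_in(),read_time_s())"
```

```text
the job is handed in; nothing more can be done
the job is handed in; nothing more can be done
```

The bur block is on the bare end of the tray, all three bottles are back in their own wells, and I handed the job in at about 73 s of the 138 s limit.

**What I did:** I stood the drop, squeeze and bond bottles on the worktop before the basin, more than 10 cm from the organiser. I then set the bur block upright on the tray's free end, and after that put the bottles back in the order bond, squeeze, drop.

**Last checks:**
- **Bottles:** Both cameras show all three upright and at their seated heights, about 115, 93 and 70 mm at the top. Each touched down within 1 mm of the expected height.
- **Bur block:** Measured right after placing, it lies level at tray y about -128 to -66 mm, clear of the rim and the instruments. The final pictures show it still there.
- **Left alone:** The dish, instruments, orange look-alike and marker look unmoved in the pictures.
- **Disagreements:** The two cameras' positions for the same things differ by a few millimetres in places. That stayed within the clearances, and no check failed.

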